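# Fit the blade onto the mini chopper's drive shaft

### The job

Fit the loose blade onto the drive shaft in the mini chopper's bowl: set it over the shaft and turn it gently until the slot in its hub finds the flats of the shaft and it drops fully home. Then turn the seated blade, taking the stiff shaft with it, until its two wings point at the bowl's two pouring lips, and let go. Use light force on the chopper throughout and leave the things around it where they are.

Things in the scene. Friction and masses are not known exactly. Their poses are not given: they have to be found in the camera images.
- chopper: Mini chopper, fixed: white motor base, 142 mm wide, 60 mm high, push button on its front (-x); on it a clear open bowl with a grey rim, 128 mm wide, 117 mm above the worktop, inside radius 52 mm or more. Origin: centre of the underside, z up. Two grey pouring lips stand out from the rim at +y and -y, to 81 mm from the axis.
- seat (a point): On the chopper's axis, 70 mm above the worktop: top of the drive shaft's round steel shoulder (28 mm wide), where the hub's underside rests when home. Axes as the chopper's; they do not turn with the shaft. From here the shaft rises as a tang with two flats (22 mm long, 8 mm thick, 16 mm high), then a round pilot pin.
- pin_tip (a point): Tip of the shaft's 7 mm pilot pin (tapered), on the axis, 48 mm above the seat; axes as the chopper's. The shaft's angle is not measured: at the start the tang's long direction lies anywhere within 0.8 rad either way of the chopper's x axis. The shaft turns about z, either way, against a friction of about 0.12 N m and stays where left.
- blade: Loose chopper blade, about 160 g, standing on its hub. Origin: centre of the hub's underside, z up. Hub 36 mm wide (foot flange 46 mm), 62 mm high; two steel wings along +x and -x, to 48 mm from the axis; on top a flat grip. Slot in the underside: 24 mm long in x, 10 mm wide, 18 mm deep; above it an 8 mm bore for the pilot pin. Half a turn makes no difference.
- blade_grip (a point): Centre of the blade's grip, 84 mm above the hub's underside, axes as the blade's. Grip: 30 mm long in x, 14 mm thick in y (grasp across y), 62 to 99 mm above the underside. The pin is in the bore once the hub is within 30 mm of the seat. Slot not in line: the hub stops on the tang, 16 mm above the seat; in line (about 0.1 rad either way) it drops to the seat.
- black_beaker: Small black beaker, 69 mm wide, 60 mm high, bystander; origin at the centre of its underside.
- salt_shaker: Salt shaker, 44 mm wide, 90 mm high, bystander; origin at the centre of its underside.
- measure_cup: Blue measuring cup with flat handle, 60 x 115 x 38 mm, bystander lying on the worktop; origin at the centre of its underside.
Things that resemble listed ones, but are neither listed nor needed, are in the scene too. Several things look just like the blade: the one meant starts nearest to the robot's base.

How it is judged:
On the way, in this order (a step that is already met when the one before it is completed fails the run):
1. the slot has found the flats: the hub has dropped at least 6 mm over the tang, upright and on the axis (z of blade in the frame of seat below 0.01 m and horizontal distance between blade and seat below 0.003 m and angle between blade's own z axis and vertical below 0.08 rad), for 0.2 s.
2. the blade is fully home on the seat and has been turned until its wings point at the two pouring lips (z of blade in the frame of seat below 0.004 m and horizontal distance between blade and seat below 0.003 m and angle between the x axis of blade and the y axis of chopper, either way round below 0.2 rad), for 0.2 s.
At the end, for the whole second after the job is handed in: The blade stands upright on the drive shaft, its underside within 4 mm of the seat in height and 3 mm sideways, its wings within 0.2 rad (11 degrees) of the line through the two pouring lips, at rest and released (all of step 2 and angle between blade's own z axis and vertical below 0.08 rad and linear speed of blade below 0.02 m/s); the robot touches nothing.
It fails at once if the blade is pressed on the chopper or its shaft with more than 35 N (all contact forces between them) (contact force between blade and chopper above 35 N).
It fails at once if the robot presses on the chopper itself with more than 25 N (contact force between any of the fingers, the arm and chopper above 25 N).
It fails at once if a bystander is pushed away or knocked over (distance of any of black_beaker, salt_shaker, measure_cup from where it was at the start of the episode above 0.03 m or angle between any of black_beaker, salt_shaker's own z axis and vertical above 0.5 rad).
It also fails if it takes over 72 s, if anything falls off the work surface, if the arm or the gripper's body presses on something with over 40 N, if the wrist force passes 120 N, or if a joint passes its speed limit or range.

### The arm

A 7-joint arm with a two-finger parallel gripper is mounted at the origin on a cart in front of the work surface, level with it; the furniture and walls round the work are solid. World frame = base frame: x ahead of the robot, y to its left, z up, the work surface at z = 0. Lengths are in m, angles in rad, forces in N, time in s.
With the tool pointing down it reaches from about 0.4 to 0.85 m from the base axis. Payload 10.4 kg.
Tool frame: the origin (TCP) lies between the finger pads; the fingertips stand 17 mm ahead of it and the grasp point (between the pads) lies 2 mm behind it; z points along the fingers, y is the direction in which the jaws open and shut (so a half turn about z gives the same grasp; the last joint's range is limited). The gripper opens to 85 mm and grips with 20 to 120 N. Pads are 22 mm wide; open, the fingers measure 114 mm over their backs; the gripper's body (76 mm by 85 mm) begins 54 mm behind the grasp point. The pads swing forward as they close: fully open they stand 13 mm farther back than shut.
Start: joints at [-1.17, 0.332, -0.065, 1.46, 0.022, 1.35, -0.088], TCP at [0.257, 0.57, 0.248] pointing down, gripper open.
Joint ranges: [-2.6, 2.6], [-0.5, 2.12], [-1.47, 1.34], [0.16, 2.42], [-1.27, 4.41], [0.06, 2.06], [-2.6, 2.6]. Speed limits (rad/s): [2.22, 2.22, 2.79, 2.79, 3.14, 3.14, 3.14].

### API

Orientations are given as a unit quaternion [x, y, z, w].
In Python, from workcell import manip gives the robot as it stands.
- The arm moves only by the tool jog_arm, never from a script. Its argument "steps" is one flat list of numbers, 5 for each row, row after row: the finger opening in m, from 0 to 0.0854, then the shift along the tool's x, y, z in m, then the turn about the tool's z in rad. In form: [gripper, x, y, z, twist, gripper, x, y, z, twist, ...]. A call has exactly 10 rows; each row is the pose to reach, as a shift and turn from the pose commanded when the call began, along the tool's axes at that moment; what a row does not reach only later rows make up. A row lasts 1/10 s, in which the tool goes at most 50 mm and 8.59 degrees, less where a joint would pass 70% of its speed; a pose out of reach is approached as far as the arm can. A call with a gripper value outside its range is refused whole. The fingers move at their own pace and stop on an object; "grip_force" is the grip in N (left out, the last holds). Time passes only in rows, so rows that repeat a pose let the fingers close, or fill a call up. It gives the time, the measured TCP pose, the force and the opening at its end, in the units of the state.
- manip.get_obs(): the state, without advancing time (a new reading comes with each control period).
- manip.camera(name): name is "scene" or "side" or "wrist"; returns (picture, depth): 420x560x3 uint8, red, green, blue; 420x560 float32, m along the optical axis (not along the pixel's ray), 0 where there is no reading.
- manip.calibration(name): a dict with "mtx" (3x3 intrinsics, pixels), "world_to_cam" (4x4, takes a point from world to camera coordinates). Camera axes: x right, y down, z forward; pixel columns grow to the right and rows downward; lengths in m; the calibration is good to about 2 mm. A picture is of the moment at which its call begins: read the wrist's pose just before it. calibration takes no time and is no camera call; for the wrist camera it gives the pose at the moment of the call.
- manip.hand_in(): hands the job in, once; it reports no verdict.
The state is a dict: "clock": time; "joint_pos": joint angles; "joint_velocities": joint speeds; "tau": joint torques, N m; "position": TCP position; "ee_rot": TCP orientation; "ft_force": force on the tool from outside, world axes, zero at the start; "torque": the same for the moment, N m; "grip_width": opening from 0.0 (shut) to 1.0 (fully open).
Only numpy, scipy, OpenCV 4.12 (cv2) and the standard library are available. Lean on these libraries where they do the work, as an engineer would, in place of code of your own. Each camera call takes 0.05 s, during which the arm holds its last target.

## Working session

There is one attempt and no reset: what is moved stays moved. The work goes in short steps, Python scripts to look and compute and a tool call to move; the robot and the scene stay as the last step left them, time stands still between calls to the robot, and variables do not carry over. Pictures are saved under pics/ and viewed, and the job is handed in when it is done.

Besides the shell and the picture viewer there is one more tool, called after ">>>" as name(argument=value, ...), one argument or row to a line, values as JSON. jog_arm: Moves the arm, as the interface text tells. Its arguments: {"type":"object","properties":{"steps":{"type":"array"},"grip_force":{"type":"number"}},"required":["steps"]}

```bash
mkdir -p pics; ls; cat > h.py <<'E'
import numpy as np,cv2
from workcell import manip
from scipy.spatial.transform import Rotation as R
def snap(n,tag):
    c=manip.calibration(n); p,d=manip.camera(n)
    cv2.imwrite(f'pics/{tag}.png',p[:,:,::-1]); np.savez(f'pics/{tag}.npz',p=p,d=d,K=c['mtx'],T=c['world_to_cam'])
def load(tag): 
    z=np.load(f'pics/{tag}.npz'); return z['p'],z['d'],z['K'],z['T']
def cloud(tag):
    p,d,K,T=load(tag); v,u=np.mgrid[:d.shape[0],:d.shape[1]]
    P=np.stack([(u-K[0,2])/K[0,0]*d,(v-K[1,2])/K[1,1]*d,d],-1)
    Ti=np.linalg.inv(T); return P@Ti[:3,:3].T+Ti[:3,3]
def ray(tag,u,v,z):
    p,d,K,T=load(tag); Ti=np.linalg.inv(T); r=Ti[:3,:3]@np.array([(u-K[0,2])/K[0,0],(v-K[1,2])/K[1,1],1]); o=Ti[:3,3]
    return o+r*(z-o[2])/r[2]
def proj(tag,P):
    p,d,K,T=load(tag); q=T[:3,:3]@np.array(P)+T[:3,3]; q=K@q; return q[:2]/q[2]
E
python3 - <<'E'
from h import *
for n in ['scene','side','wrist']: snap(n,n+'0')
o=manip.get_obs()
print({k:np.round(v,3) for k,v in o.items()})
E
```

```text
pics
{'clock': np.float64(0.15), 'joint_pos': array([-1.17 ,  0.333, -0.065,  1.461,  0.022,  1.35 , -0.088]), 'joint_velocities': array([-0.   , -0.002, -0.   , -0.004, -0.001,  0.002,  0.001]), 'tau': array([ 1.0000e-03, -6.2583e+01,  4.9000e-02, -3.9185e+01,  1.6000e-02,
        7.0000e-03, -0.0000e+00]), 'position': array([0.257, 0.569, 0.248]), 'ee_rot': array([ 0.21 ,  0.978, -0.001, -0.   ]), 'ft_force': array([1.406, 0.044, 0.156]), 'torque': array([ 0.013, -0.004, -0.021]), 'grip_width': np.float64(0.999)}
```

View pics/scene0.png

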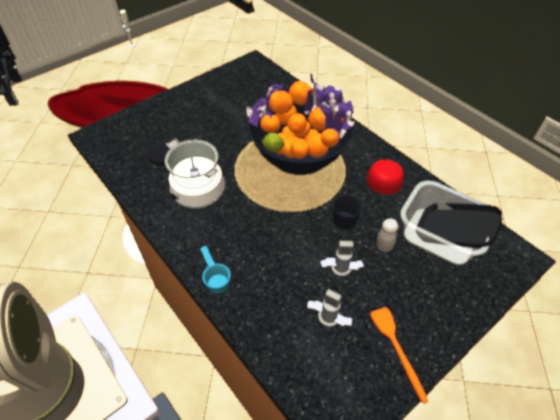

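View pics/side0.png

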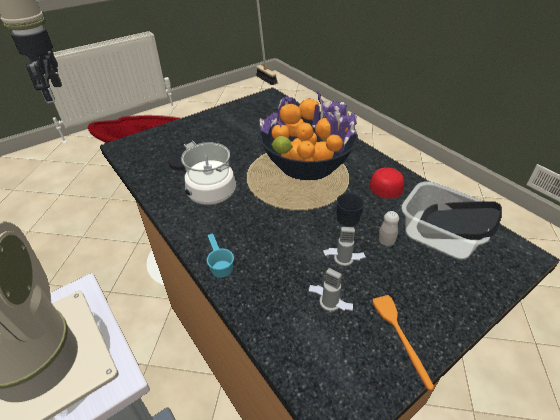

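View pics/wrist0.png

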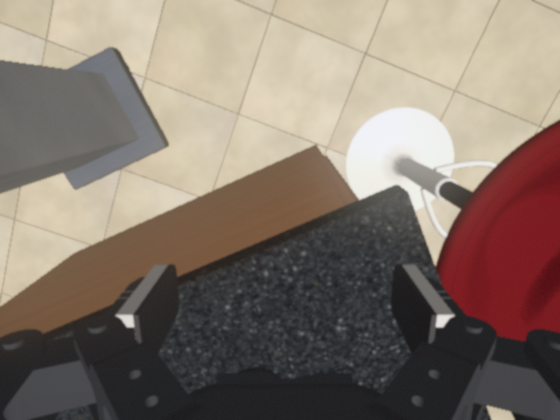

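The scene view shows the chopper at (195,175). Two blade-like things stand at (343,258) and (330,308), and the side view has them at (345,247) and (331,292). The measuring cup is at (216,275), the black beaker at (346,211) and the salt shaker at (388,235).

```bash
python3 - <<'E'
from h import *
for t,pts in (('scene0',[(345,245),(332,297),(355,265),(343,320),(330,263),(315,306),(388,224),(346,205),(216,275),(194,168),(173,143),(215,172)]),('side0',[(347,234),(334,277),(207,162),(192,145),(231,176)])):
    C=cloud(t); print(t,np.round(np.linalg.inv(load(t)[3])[:3,3],2))
    for u,v in pts: print((u,v),C[v,u].round(3))
for t,b in (('scene0',(130,120,250,220)),('scene0',(290,225,380,340)),('side0',(160,130,260,210)),('side0',(295,215,385,325))):
    p=load(t)[0]; u0,v0,u1,v1=b; c=p[v0:v1,u0:u1]; s=min(800/c.shape[1],600/c.shape[0]); 
    cv2.imwrite(f'pics/crop_{t}_{u0}.png',cv2.resize(c[:,:,::-1],None,fx=s,fy=s,interpolation=cv2.INTER_CUBIC))
E
```

```text
scene0 [ 0.18 -0.48  0.89]
(345, 245) [ 0.627 -0.163  0.098]
(332, 297) [ 0.522 -0.233  0.098]
(355, 265) [ 0.655 -0.181  0.012]
(343, 320) [ 0.539 -0.26   0.014]
(330, 263) [ 0.608 -0.146  0.025]
(315, 306) [ 0.511 -0.203  0.025]
(388, 224) [ 0.748 -0.179  0.087]
(346, 205) [ 0.757 -0.049  0.023]
(216, 275) [0.398 0.003 0.004]
(194, 168) [0.511 0.246 0.082]
(173, 143) [0.504 0.324 0.114]
(215, 172) [0.528 0.175 0.114]
side0 [ 0.16 -0.56  0.71]
(347, 234) [ 0.627 -0.163  0.087]
(334, 277) [ 0.522 -0.235  0.093]
(207, 162) [0.51  0.25  0.095]
(192, 145) [0.505 0.32  0.115]
(231, 176) [0.554 0.208 0.054]
```

View pics/crop_scene0_290.png

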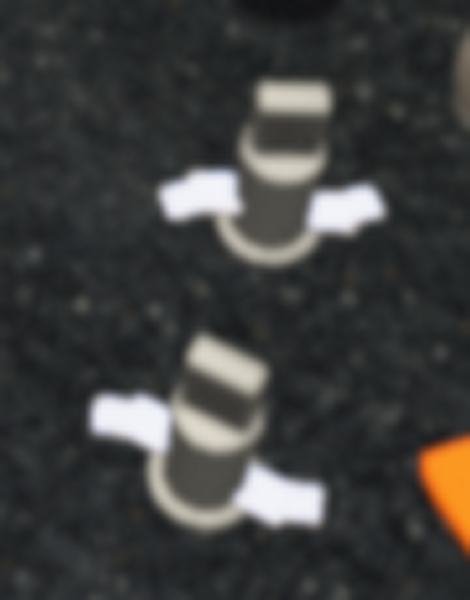

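View pics/crop_side0_160.png

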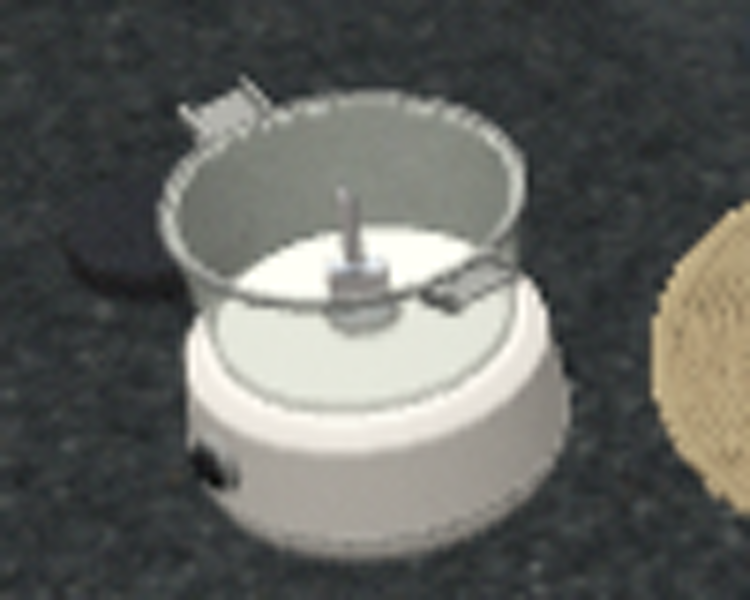

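View pics/crop_scene0_130.png

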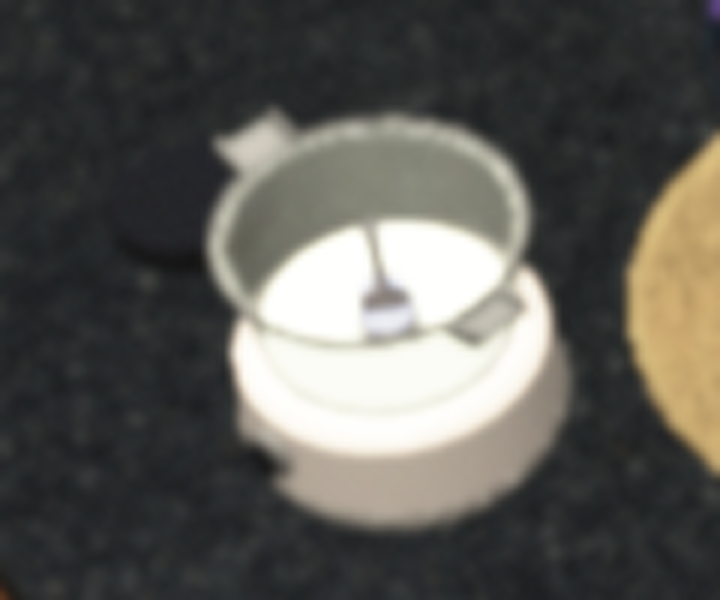

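Two things could be taken for the blade, at scene (343,258) and (330,308). Their grip tops are at about (0.63,-0.16) and (0.52,-0.23), so 0.65 m and 0.57 m from the base. The nearer one, at (330,308), is the one meant. The dark flat disc behind the chopper is not a blade. On the way I'll look at the chopper from above with the wrist camera.

```bash
cat >> h.py <<'E'
def tool():
    o=manip.get_obs(); return np.array(o['position']),R.from_quat(o['ee_rot'])
def rel(target):
    p,r=tool(); return r.inv().apply(np.array(target)-p)
def yaw():
    p,r=tool(); y=r.as_matrix()[:,1]; return np.arctan2(y[1],y[0])
E
python3 - <<'E'
from h import *
p,r=tool(); print(r.as_matrix().round(3), yaw())
T=np.linalg.inv(manip.calibration('wrist')['world_to_cam'])
print('cam in tool',r.inv().apply(T[:3,3]-p).round(3)); print((r.inv().as_matrix()@T[:3,:3]).round(2)); print(manip.calibration('wrist')['mtx'])
# chopper rim
for t in ('scene0','side0'):
    C=cloud(t); h=C[...,2]; m=(h>0.112)&(h<0.121)&(np.hypot(C[...,0]-.51,C[...,1]-.25)<.1)
    q=C[m][:,:2]; q=q[np.hypot(*(q-[.51,.25]).T)>0.05]
    (c,rr)=cv2.minEnclosingCircle(q.astype(np.float32)); print(t,len(q),c,rr)
    f=q
    for i in range(5):
        A=np.c_[2*f,np.ones(len(f))]; s=np.linalg.lstsq(A,(f**2).sum(1),rcond=None)[0]; R0=np.sqrt(s[2]+s[0]**2+s[1]**2)
        d=np.hypot(*(q-s[:2]).T); f=q[abs(d-R0)<.006]
    print(s[:2],R0,len(f)); L=q[d>R0+.008]-s[:2]; print('lip ang',np.c_[np.degrees(np.arctan2(L[:,1],L[:,0])),np.hypot(*L.T)].round(2)[::8].tolist())
C=cloud('scene0')
for n,c in (('near',(.522,-.234)),('far',(.627,-.163))):
    m=(C[...,2]>.09)&(C[...,2]<.105)&(np.hypot(C[...,0]-c[0],C[...,1]-c[1])<.03); q=C[m][:,:2]; print(n,len(q),q.mean(0),q.std(0),cv2.minAreaRect(q.astype(np.float32)))
E
```

```text
[[-0.912  0.411 -0.   ]
 [ 0.411  0.912 -0.001]
 [-0.    -0.001 -1.   ]] 1.147039984693877
cam in tool [ 0.072 -0.    -0.125]
[[ 0.   -0.96 -0.28]
 [ 1.    0.    0.  ]
 [-0.   -0.28  0.96]]
[[361.75491598   0.         284.55696649]
 [  0.         361.75491598 204.38901663]
 [  0.           0.           1.        ]]
scene0 450 (0.5091683268547058, 0.25010329484939575) 0.08237666636705399
[0.51062347 0.24964355] 0.061954707028526096 340
lip ang [[86.86, 0.08], [86.56, 0.07], [99.39, 0.08], [102.14, 0.08], [104.0, 0.08], [107.85, 0.07], [108.35, 0.07], [-73.84, 0.08], [-82.2, 0.07], [-82.69, 0.07], [-86.35, 0.08], [-85.79, 0.08]]
side0 374 (0.5093457102775574, 0.25117939710617065) 0.08181164413690567
[0.509153   0.25014698] 0.06165318644892449 292
lip ang [[87.76, 0.08], [92.04, 0.08], [96.58, 0.08], [100.04, 0.08], [103.47, 0.07], [-71.72, 0.07], [-75.5, 0.08], [-94.28, 0.07], [-93.26, 0.07], [-92.05, 0.08]]
near 118 [ 0.52595766 -0.23084188] [0.00494927 0.00824863] ((0.5261675715446472, -0.22969874739646912), (0.015437311492860317, 0.03009345754981041), 13.876794815063477)
far 94 [ 0.63110746 -0.16109752] [0.00674666 0.00647097] ((0.631696879863739, -0.16035997867584229), (0.013401378877460957, 0.028507035225629807), 50.62118148803711)
```

>>> jog_arm(
  steps=[0.085,-0.04,-0.02,-0.01,0,0.085,-0.08,-0.04,-0.02,0,0.085,-0.12,-0.06,-0.03,0,0.085,-0.165,-0.085,-0.03,0,0.085,-0.21,-0.11,-0.03,0,0.085,-0.25,-0.13,-0.03,0,0.085,-0.29,-0.15,-0.03,0,0.085,-0.33,-0.17,-0.03,0,0.085,-0.36,-0.188,-0.03,0,0.085,-0.36,-0.188,-0.03,0],
)

```text
clock: 1.15
position: [0.5108, 0.2446, 0.2782]
ee_rot: [0.214, 0.977, -0.001, 0.001]
ft_force: [-0.0, 0.3, -0.2]
grip_width: 0.995
```

```bash
python3 - <<'E'
from h import *
snap('wrist','w1'); p,r=tool(); print(p,yaw(),manip.get_obs()['clock'],manip.get_obs()['joint_velocities'].round(3))
E
```

```text
[0.50909529 0.24770179 0.27808507] 1.142105244074481 1.2 [-0.041 -0.001 -0.06   0.005 -0.015 -0.    -0.024]
```

View pics/w1.png

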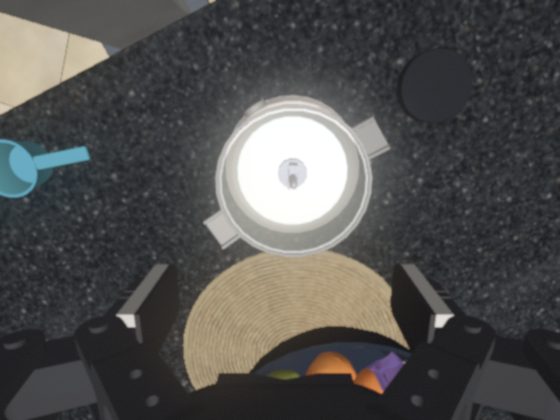

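The wrist view shows the bowl at (293,175), with lips at (372,136) and (222,228) and the shaft at about (292,172). I'll retake it at rest and enlarge it.

```bash
python3 - <<'E'
from h import *
snap('wrist','w2'); p,r=tool(); print(p,yaw(),proj('w2',(.51,.25,.117)),proj('w2',(.51,.25,.07)))
P=load('w2')[0]; c=P[140:200,262:322][:,:,::-1]; cv2.imwrite('pics/c2.png',cv2.resize(c,(600,600),interpolation=cv2.INTER_CUBIC))
c=P[80:270,190:400][:,:,::-1]; cv2.imwrite('pics/c2b.png',cv2.resize(c,None,fx=3,fy=3,interpolation=cv2.INTER_CUBIC))
C=cloud('w2')
h=C[...,2]; 
q=C[(h>.112)&(h<.121)&(np.hypot(C[...,0]-.51,C[...,1]-.25)<.095)]; q=q[:,:2]; f=q
for i in range(6):
    A=np.c_[2*f,np.ones(len(f))]; s=np.linalg.lstsq(A,(f**2).sum(1),rcond=None)[0]; R0=np.sqrt(s[2]+s[0]**2+s[1]**2); d=np.hypot(*(q-s[:2]).T); f=q[abs(d-R0)<.005]
print(s,R0,len(f)); L=q[d>.070]; 
for k in (L[:,1]>.25,L[:,1]<.25): print(k.sum(),L[k].mean(0))
a=L[L[:,1]>.25].mean(0)-L[L[:,1]<.25].mean(0); print('lips',np.degrees(np.arctan2(a[1],a[0])))
for u,v in ((292,172),(290,168),(294,182),(286,170),(298,170),(292,162)): print(u,v,C[v,u].round(4))
E
```

```text
[0.50796272 0.2498306  0.27803884] 1.145441599344062 [287.81999202 190.16881546] [287.41174059 178.02224604]
[ 0.50948932  0.25259507 -0.31965708] 0.061045516414434106 3529
514 [0.49990905 0.32663092]
442 [0.51932636 0.1786323 ]
lips 97.47447203091748
292 172 [0.5032 0.2574 0.088 ]
290 168 [0.5    0.257  0.0833]
294 182 [0.5129 0.2551 0.0845]
286 170 [0.4999 0.2531 0.0845]
298 170 [0.5071 0.2622 0.0702]
292 162 [0.4983 0.26   0.068 ]
```

View pics/c2.png

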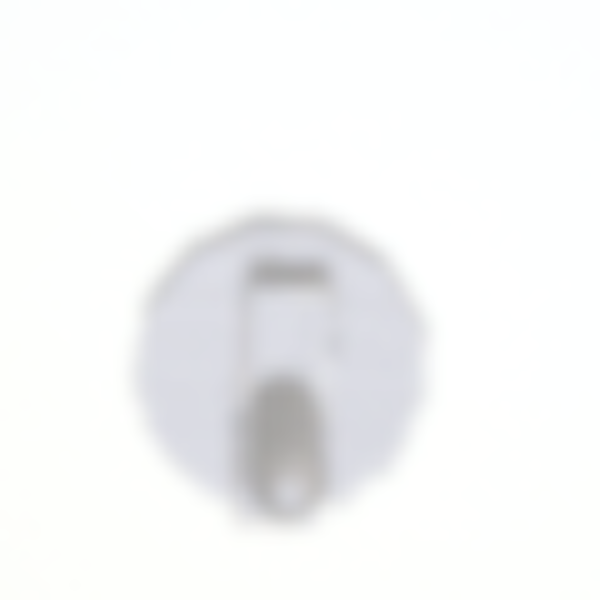

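View pics/c2b.png

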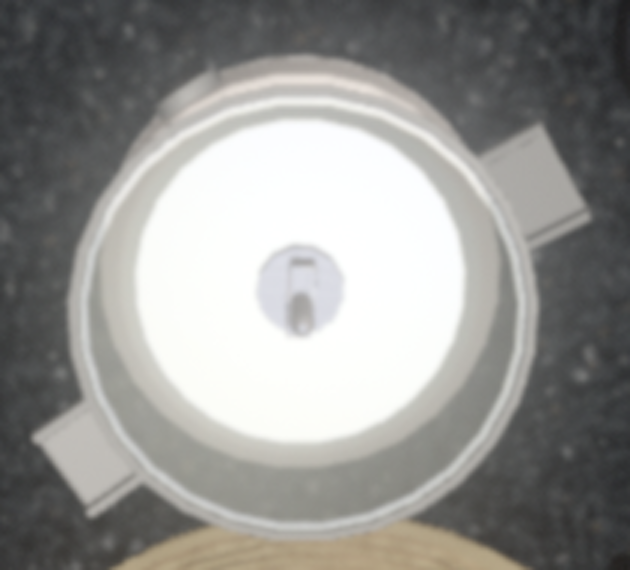

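The close crop shows the shoulder disc centred at about (290,176). The tang's short edge is at the top (291,166), its sides run almost straight down the image, and the pin tip is at (290.6,188.5).

```bash
python3 - <<'E'
from h import *
g=lambda x,y:(262+(x+.5)/10-.5,140+(y+.5)/10-.5)
print('shoulder',[ray('w2',*g(*c),.07).round(4) for c in ((283,365),(137,365),(425,365),(283,212))])
print('pin tip',ray('w2',*g(285,492),.118).round(4))
c=[ray('w2',*g(*c),.086) for c in ((245,262),(241,515),(332,262),(330,350))]
for a,b in ((0,1),(2,3),(0,2)):
    d=c[b]-c[a]; print(np.degrees(np.arctan2(d[1],d[0])),np.linalg.norm(d)*1000)
print([x.round(4) for x in c])
# rim circle & lips by ray at .117 
s=lambda x,y:(190+(x+.5)/3-.5,80+(y+.5)/3-.5)
a=ray('w2',*s(542,125),.115);b=ray('w2',*s(590,214),.115);c_=ray('w2',*s(35,440),.115);d=ray('w2',*s(90,515),.115)
m1=(a+b)/2;m2=(c_+d)/2; e=m1-m2; print('lips',np.degrees(np.arctan2(e[1],e[0])),np.linalg.norm(e),(m1+m2)/2)
E
```

```text
shoulder [array([0.5092, 0.2529, 0.07  ]), array([0.5035, 0.2404, 0.07  ]), array([0.5148, 0.265 , 0.07  ]), array([0.4961, 0.2588, 0.07  ])]
pin tip [0.5094 0.2522 0.118 ]
-25.36884324293455 23.128814127223645
-25.37417830914367 7.939898650527914
65.46631604962704 7.714830440511897
[array([0.4962, 0.2548, 0.086 ]), array([0.5171, 0.2449, 0.086 ]), array([0.4994, 0.2618, 0.086 ]), array([0.5066, 0.2584, 0.086 ])]
lips 97.74683359781096 0.16223852261822277 [0.51125105 0.25237594 0.115     ]
```

>>> jog_arm(
  steps=[0.085,-0.022,-0.043,0,0.08,0.085,-0.043,-0.086,0,0.16,0.085,-0.064,-0.129,0,0.24,0.085,-0.086,-0.172,0,0.32,0.085,-0.107,-0.216,0,0.4,0.085,-0.128,-0.259,0,0.48,0.085,-0.15,-0.302,0,0.56,0.085,-0.171,-0.345,0,0.64,0.085,-0.193,-0.388,0,0.72,0.085,-0.214,-0.431,0,0.79],
)

```text
clock: 2.25
position: [0.5262, -0.2304, 0.2783]
ee_rot: [0.57, 0.821, 0.001, -0.0]
ft_force: [0.3, -0.6, 0.8]
grip_width: 0.994
```

>>> jog_arm(
  steps=[0.085,0,0,0,0,0.085,0,0,0,0,0.085,0,0,0,0,0.085,0,0,0,0,0.085,0,0,0,0,0.085,0,0,0,0,0.085,0,0,0,0,0.085,0,0,0,0,0.085,0,0,0,0,0.085,0,0,0,0],
)

```text
clock: 3.25
position: [0.5257, -0.2306, 0.2783]
ee_rot: [0.57, 0.821, 0.0, -0.0]
ft_force: [-0.3, -0.3, -0.4]
grip_width: 0.999
```

```bash
python3 - <<'E'
from h import *
snap('wrist','w3'); p,r=tool(); print(p,np.degrees(yaw()),manip.get_obs()['clock'],proj('w3',(.526,-.231,.099)))
E
```

```text
[ 0.52566319 -0.23060727  0.27826529] 20.447907391770165 3.3 [285.26840127 185.59846771]
```

View pics/w3.png

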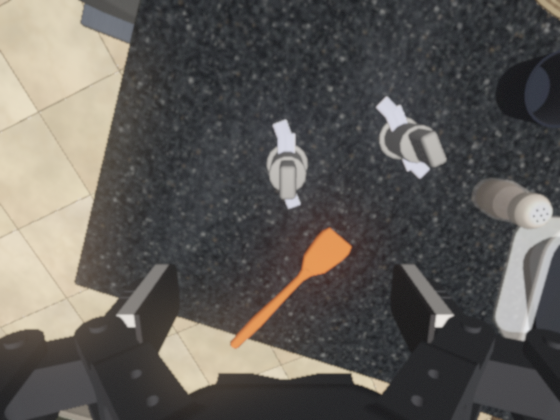

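The target blade is at (287,175), with wings at (284,133) and (292,201) and the grip at (288,180). The other blade is at (415,140). Only these two look like the blade, and the target is the nearer one.

```bash
python3 - <<'E'
from h import *
P,d,K,T=load('w3'); c=P[110:220,235:345][:,:,::-1]; cv2.imwrite('pics/c3.png',cv2.resize(c,(770,770)[:2],interpolation=cv2.INTER_CUBIC)[:600])
C=cloud('w3'); m=(C[...,2]>.0955)&(C[...,2]<.104)&(np.hypot(C[...,0]-.526,C[...,1]+.231)<.03)
v,u=np.nonzero(m); print(len(u),u.min(),u.max(),v.min(),v.max(),C[m].mean(0))
r=cv2.minAreaRect(np.c_[u,v].astype(np.float32)); print(r)
b=np.array([ray('w3',a,bb,.099) for a,bb in cv2.boxPoints(r)]); print(b.round(4),b.mean(0)); 
for i in range(4):
    e=b[(i+1)%4]-b[i]; print(np.linalg.norm(e)*1000,np.degrees(np.arctan2(e[1],e[0])))
m=(C[...,2]>.008)&(C[...,2]<.04)&(np.hypot(C[...,0]-.526,C[...,1]+.231)<.055)&(np.hypot(C[...,0]-.526,C[...,1]+.231)>.028)
q=C[m]; print('wings',len(q)); a=q[q[:,1]>-.231].mean(0);b=q[q[:,1]<-.231].mean(0);print(a,b,np.degrees(np.arctan2(*(a-b)[1::-1])))
E
```

```text
524 280 295 166 199 [ 0.5268324  -0.22785418  0.09835699]
((287.5, 182.5), (33.0, 15.0), 90.0)
[[ 0.5158 -0.2165  0.099 ]
 [ 0.5278 -0.2121  0.099 ]
 [ 0.5382 -0.2393  0.099 ]
 [ 0.5259 -0.2439  0.099 ]] [ 0.52690935 -0.22793755  0.099     ]
12.766707944732845 20.472496061523287
29.133578974566255 -69.06130369572455
13.105235073823565 -159.52892743833917
29.13246570951062 110.27291612856793
wings 476
[ 0.51120296 -0.19559888  0.02533187] [ 0.54784499 -0.26569737  0.01025622] 117.59706662958389
```

View pics/c3.png

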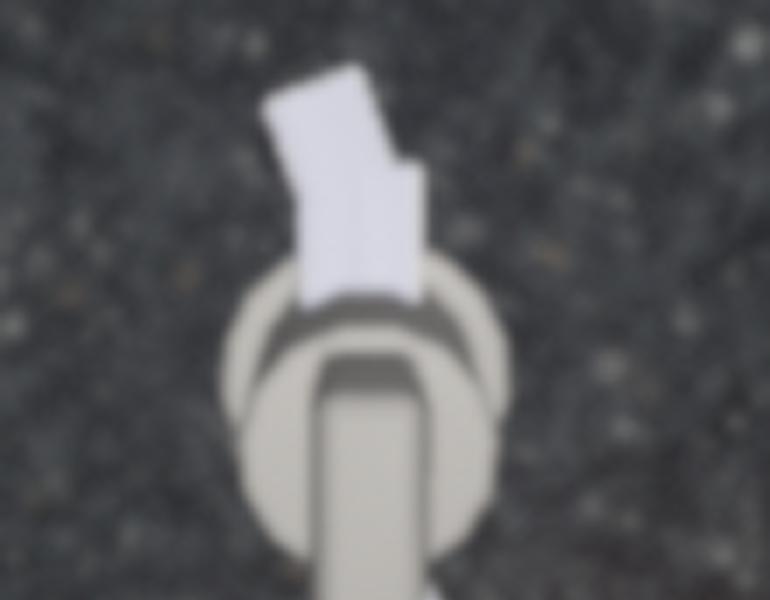

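>>> jog_arm(
  steps=[0.05,0.002,0.002,0.04,0,0.05,0.002,0.002,0.08,0,0.05,0.002,0.002,0.12,0,0.05,0.002,0.002,0.15,0,0.05,0.002,0.002,0.17,0,0.05,0.002,0.002,0.18,0,0.05,0.002,0.002,0.187,0,0.05,0.002,0.002,0.192,0,0.05,0.002,0.002,0.192,0,0.04,0.002,0.002,0.192,0],
  grip_force=50,
)

```text
clock: 4.3
position: [0.5273, -0.2281, 0.087]
ee_rot: [0.57, 0.821, 0.0, 0.001]
ft_force: [0.1, 0.4, -0.5]
grip_width: 0.472
```

>>> jog_arm(
  steps=[0.03,0,0,0,0,0.02,0,0,0,0,0.012,0,0,0,0,0.005,0,0,0,0,0.0,0,0,0,0,0.0,0,0,0,0,0.0,0,0,0,0,0.0,0,0,0,0,0.0,0,0,0,0,0.0,0,0,0,0],
  grip_force=50,
)

```text
clock: 5.3
position: [0.5273, -0.228, 0.0868]
ee_rot: [0.57, 0.821, 0.0, 0.0]
ft_force: [0.6, 0.5, 5.0]
grip_width: 0.158
```

```bash
python3 - <<'E'
from h import *
snap('wrist','w4'); p,r=tool(); o=manip.get_obs();print(p,np.degrees(yaw()),o['clock'],o['grip_width'],o['ft_force'])
E
```

```text
[ 0.52727771 -0.22801829  0.08674546] 20.46041675614213 5.35 0.15596134008691584 [0.24968104 1.42687091 5.42753162]
```

View pics/w4.png

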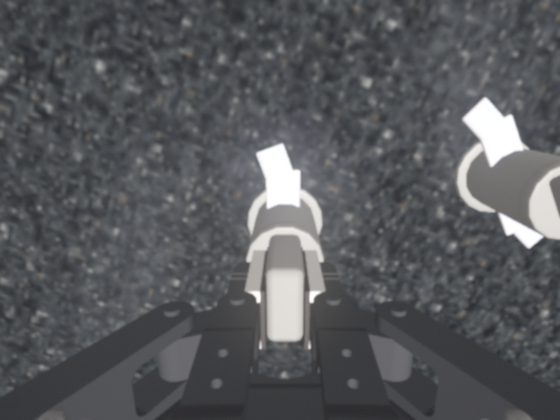

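The blade is in the jaws with its grip at (285,295). The opening reads 13.3 mm against the 14 mm grip. I'll measure the grip's offset in the tool frame.

```bash
python3 - <<'E'
from h import *
P,d,K,T=load('w4'); p,r=tool()
c=P[130:360,200:370][:,:,::-1]; cv2.imwrite('pics/c4.png',cv2.resize(c,None,fx=2.6,fy=2.6,interpolation=cv2.INTER_CUBIC))
C=cloud('w4'); L=r.inv().apply((C-p).reshape(-1,3)).reshape(C.shape)
m=(C[...,2]>.094)&(C[...,2]<.104)&(abs(L[...,1])<.0068)&(abs(L[...,0])<.03)
v,u=np.nonzero(m); q=L[m]; print(len(u),u.min(),u.max(),v.min(),v.max(),q[:,0].min(),q[:,0].max(),q[:,1].min(),q[:,1].max(),C[m][:,2].mean())
for t in ('w2',):
    pass
E
```

```text
2771 267 306 264 340 -0.014276172931781198 0.015432409882684833 -0.006798883667264948 0.006798447978433911 0.09843765626075575
```

View pics/c4.png

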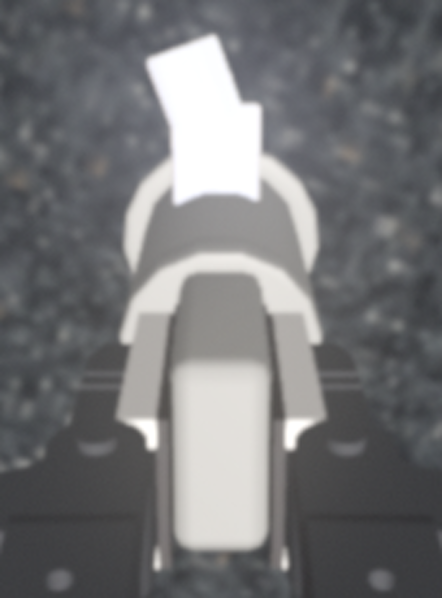

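>>> jog_arm(
  steps=[0.0,0,0,-0.02,0,0.0,0,0,-0.06,0,0.0,0,0,-0.1,0,0.0,0,0,-0.14,0,0.0,0,0,-0.18,0,0.0,0,0,-0.195,0,0.0,0,0,-0.195,0,0.0,0,0,-0.195,0,0.0,0,0,-0.195,0,0.0,0,0,-0.195,0],
  grip_force=50,
)

```text
clock: 6.35
position: [0.5263, -0.2277, 0.2796]
ee_rot: [0.57, 0.821, -0.001, -0.001]
ft_force: [-0.9, -1.0, -0.9]
grip_width: 0.153
```

>>> jog_arm(
  steps=[0.0,0.041,0.014,0,-0.07,0.0,0.082,0.027,0,-0.14,0.0,0.123,0.041,0,-0.21,0.0,0.164,0.055,0,-0.28,0.0,0.206,0.068,0,-0.35,0.0,0.247,0.082,0,-0.42,0.0,0.288,0.096,0,-0.49,0.0,0.33,0.11,0,-0.57,0.0,0.371,0.123,0,-0.64,0.0,0.412,0.137,0,-0.71],
)

```text
clock: 7.35
position: [0.5106, 0.2075, 0.2804]
ee_rot: [0.248, 0.969, -0.0, -0.0]
ft_force: [0.3, -1.0, -1.2]
grip_width: 0.155
```

```bash
python3 - <<'E'
from h import *
p,r=tool(); o=manip.get_obs();print(p,np.degrees(yaw()),o['clock'],o['grip_width'],rel((.5098,.2524,.24)))
E
```

```text
[0.51058797 0.20751267 0.28043115] 61.30108176090639 7.35 0.15465362277198225 [0.02221419 0.03903073 0.04041415]
```

>>> jog_arm(
  steps=[0.0,0.011,0.02,0,-0.03,0.0,0.022,0.039,0,-0.065,0.0,0.022,0.039,0.01,-0.065,0.0,0.022,0.039,0.02,-0.065,0.0,0.022,0.039,0.025,-0.065,0.0,0.022,0.039,0.025,-0.065,0.0,0.022,0.039,0.025,-0.065,0.0,0.022,0.039,0.025,-0.065,0.0,0.022,0.039,0.025,-0.065,0.0,0.022,0.039,0.025,-0.065],
)

```text
clock: 8.35
position: [0.5109, 0.2507, 0.2566]
ee_rot: [0.218, 0.976, 0.0, 0.0]
ft_force: [-0.2, 0.1, -2.3]
grip_width: 0.156
```

```bash
python3 - <<'E'
from h import *
for n in ('wrist','scene','side'): snap(n,n+'5')
p,r=tool(); o=manip.get_obs();print(p,np.degrees(yaw()),o['clock'],o['grip_width'],rel((.5098,.2524,.22)))
a=load('side5')[0][90:220,140:280];b=load('scene5')[0][90:220,120:260]
cv2.imwrite('pics/c5.png',cv2.resize(np.vstack([a,b])[:,:,::-1],None,fx=2.3,fy=2.3,interpolation=cv2.INTER_CUBIC))
E
```

```text
[0.51079897 0.25072742 0.2564203 ] 64.86158127887275 8.5 0.15449224007327877 [0.00161698 0.00108168 0.03642045]
```

View pics/wrist5.png

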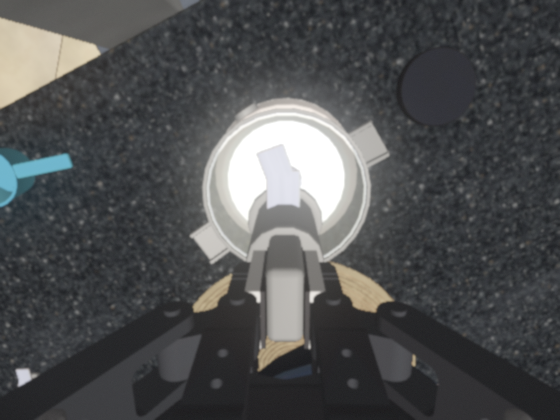

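View pics/c5.png

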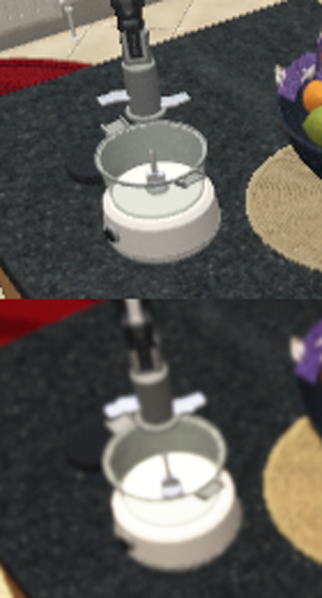

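>>> jog_arm(
  steps=[0.0,0.001,0.001,0.0,0,0.0,0.0013,0.0012,0.01,0,0.0,0.0013,0.0012,0.02,0,0.0,0.0013,0.0012,0.03,0,0.0,0.0013,0.0012,0.04,0,0.0,0.0013,0.0012,0.048,0,0.0,0.0013,0.0012,0.054,0,0.0,0.0013,0.0012,0.058,0,0.0,0.0013,0.0012,0.062,0,0.0,0.0013,0.0012,0.062,0],
)

```text
clock: 9.5
position: [0.51, 0.2523, 0.1939]
ee_rot: [0.218, 0.976, -0.0, -0.0]
ft_force: [-0.2, -0.1, -1.9]
grip_width: 0.151
```

```bash
python3 - <<'E'
from h import *
p,r=tool(); o=manip.get_obs();print(p,np.degrees(yaw()),o['clock'],o['ft_force'],o['torque'],rel((.5101,.2523,.19)))
E
```

```text
[0.51000699 0.25228061 0.19391759] 64.85751493347003 9.5 [-0.23280839 -0.09941291 -1.92175104] [-0.00641062 -0.00378542  0.04105113] [-7.71539279e-05  5.82781064e-05  3.91754831e-03]
```

Hub is about 37 mm above the seat with no contact. Next comes bore entry, in 1 mm rows.

>>> jog_arm(
  steps=[0.0,0,0,0.001,0,0.0,0,0,0.002,0,0.0,0,0,0.003,0,0.0,0,0,0.004,0,0.0,0,0,0.005,0,0.0,0,0,0.006,0,0.0,0,0,0.007,0,0.0,0,0,0.008,0,0.0,0,0,0.009,0,0.0,0,0,0.01,0],
)

```text
clock: 10.5
position: [0.5101, 0.2524, 0.1842]
ee_rot: [0.218, 0.976, 0.0, -0.0]
ft_force: [-0.1, -0.8, -2.1]
grip_width: 0.153
```

>>> jog_arm(
  steps=[0.0,0,0,0.001,0,0.0,0,0,0.002,0,0.0,0,0,0.003,0,0.0,0,0,0.004,0,0.0,0,0,0.005,0,0.0,0,0,0.006,0,0.0,0,0,0.007,0,0.0,0,0,0.008,0,0.0,0,0,0.009,0,0.0,0,0,0.01,0],
)

```text
clock: 11.5
position: [0.5101, 0.2524, 0.1742]
ee_rot: [0.218, 0.976, 0.0, -0.0]
ft_force: [-0.5, -0.4, -1.4]
grip_width: 0.153
```

>>> jog_arm(
  steps=[0.0,0,0,0.0005,0,0.0,0,0,0.001,0,0.0,0,0,0.0015,0,0.0,0,0,0.002,0,0.0,0,0,0.0025,0,0.0,0,0,0.003,0,0.0,0,0,0.0035,0,0.0,0,0,0.004,0,0.0,0,0,0.004,0,0.0,0,0,0.004,0],
)

```text
clock: 12.5
position: [0.5101, 0.2524, 0.1703]
ee_rot: [0.218, 0.976, 0.0, -0.0]
ft_force: [0.5, -0.3, -2.2]
grip_width: 0.155
```

>>> jog_arm(
  steps=[0.0,0,0,0.0006,0,0.0,0,0,0.0012,0,0.0,0,0,0.0018,0,0.0,0,0,0.0024,0,0.0,0,0,0.003,0,0.0,0,0,0.0036,0,0.0,0,0,0.0042,0,0.0,0,0,0.0048,0,0.0,0,0,0.0054,0,0.0,0,0,0.006,0],
)

```text
clock: 13.5
position: [0.5101, 0.2523, 0.1642]
ee_rot: [0.218, 0.976, 0.0, -0.0]
ft_force: [-0.4, -0.0, -1.3]
grip_width: 0.153
```

>>> jog_arm(
  steps=[0.0,0,0,0.0006,0,0.0,0,0,0.0012,0,0.0,0,0,0.0018,0,0.0,0,0,0.0024,0,0.0,0,0,0.003,0,0.0,0,0,0.0036,0,0.0,0,0,0.0042,0,0.0,0,0,0.0048,0,0.0,0,0,0.0054,0,0.0,0,0,0.0054,0],
)

```text
clock: 14.5
position: [0.5101, 0.2523, 0.1588]
ee_rot: [0.218, 0.976, -0.0, -0.0]
ft_force: [-0.4, -0.2, -1.8]
grip_width: 0.158
```

>>> jog_arm(
  steps=[0.0,0,0,0.0003,0,0.0,0,0,0.0006,0,0.0,0,0,0.0009,0,0.0,0,0,0.0012,0,0.0,0,0,0.0012,0,0.0,0,0,0.0012,0,0.0,0,0,0.0012,0,0.0,0,0,0.0012,0,0.0,0,0,0.0012,0,0.0,0,0,0.0012,0],
)

```text
clock: 15.5
position: [0.5101, 0.2523, 0.1577]
ee_rot: [0.218, 0.976, 0.0, -0.0]
ft_force: [0.1, -1.0, -2.5]
grip_width: 0.158
```

```bash
python3 - <<'E'
from h import *
for n in ('wrist','side'): snap(n,n+'6')
p,r=tool(); o=manip.get_obs();print(p,np.degrees(yaw()),o['clock'],o['grip_width'],o['ft_force'],o['joint_pos'].round(2))
a=load('side6')[0][90:220,140:280]
cv2.imwrite('pics/c6.png',cv2.resize(a[:,:,::-1],None,fx=4,fy=4,interpolation=cv2.INTER_CUBIC))
C=cloud('wrist6'); L=r.inv().apply((C-p).reshape(-1,3)).reshape(C.shape)
m=(abs(L[...,1])<.005)&(abs(L[...,0])<.011)&(C[...,2]>.1); print('grip top z',np.median(C[m][:,2]),'TCP to top',np.median(L[m][:,2]))
E
```

```text
[0.51011847 0.25233455 0.15771256] 64.8579465199544 15.6 0.15916257932745803 [-0.4052427  -0.39157121 -1.97762545] [-0.71  0.28  0.2   1.74 -0.06  1.13  0.64]
grip top z 0.1700210050087737 TCP to top -0.012308481456162333
```

View pics/c6.png

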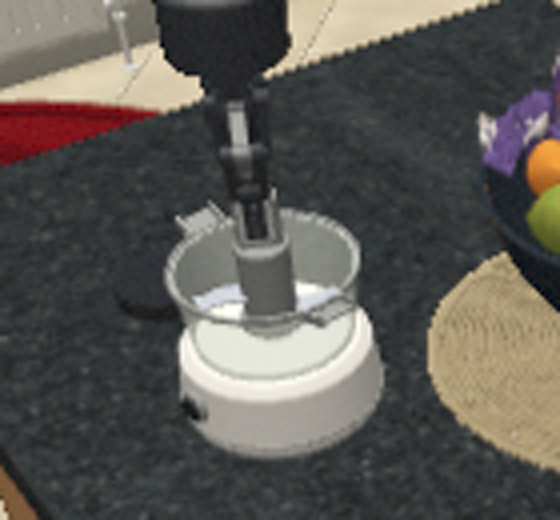

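View pics/wrist6.png

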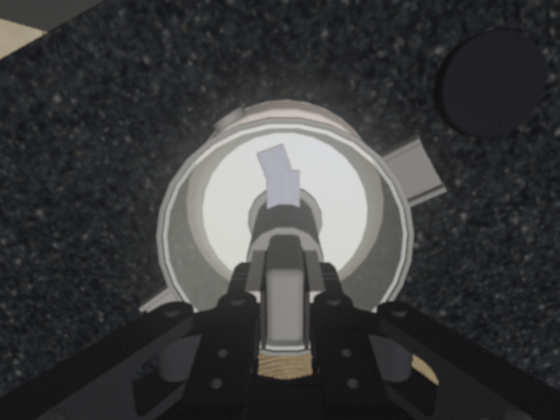

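The grip top is at z = 0.170, so the underside is at about 0.071 and the slot has gone down over the tang. The contact force is negligible. Now I turn the blade toward the lips, about +1.0 rad of twist.

>>> jog_arm(
  steps=[0.0,0,0,0,0.03,0.0,0,0,0,0.06,0.0,0,0,0,0.1,0.0,0,0,0,0.14,0.0,0,0,0,0.18,0.0,0,0,0,0.22,0.0,0,0,0,0.26,0.0,0,0,0,0.3,0.0,0,0,0,0.3,0.0,0,0,0,0.3],
)

```text
clock: 16.6
position: [0.5101, 0.2524, 0.1577]
ee_rot: [0.361, 0.933, 0.0, 0.0]
ft_force: [-0.3, 0.2, -1.7]
grip_width: 0.152
```

```bash
python3 - <<'E'
from h import *
p,r=tool(); o=manip.get_obs();print(p,np.degrees(yaw()),o['grip_width'],o['ft_force'],o['torque'])
E
```

```text
[0.5101406  0.25237081 0.15773532] 47.69239331672571 0.1523312689703245 [-0.27285383  0.1748664  -1.73783684] [ 0.06139553 -0.06564045  0.05890112]
```

>>> jog_arm(
  steps=[0.0,0,0,0,0.07,0.0,0,0,0,0.14,0.0,0,0,0,0.21,0.0,0,0,0,0.28,0.0,0,0,0,0.35,0.0,0,0,0,0.42,0.0,0,0,0,0.49,0.0,0,0,0,0.56,0.0,0,0,0,0.63,0.0,0,0,0,0.7],
)

```text
clock: 17.6
position: [0.5102, 0.2525, 0.1578]
ee_rot: [0.66, 0.751, 0.0, 0.0]
ft_force: [-0.0, 0.1, -2.0]
grip_width: 0.16
```

>>> jog_arm(
  steps=[0.0,0,0,0.0003,0,0.0,0,0,0.0006,0,0.0,0,0,0.0006,0,0.0,0,0,0.0006,0,0.0,0,0,0.0006,0,0.0,0,0,0.0006,0,0.0,0,0,0.0006,0,0.0,0,0,0.0006,0,0.0,0,0,0.0006,0,0.0,0,0,0.0006,0],
)

```text
clock: 18.6
position: [0.5102, 0.2524, 0.1572]
ee_rot: [0.659, 0.752, 0.0, 0.0]
ft_force: [0.7, 0.7, 1.4]
grip_width: 0.155
```

```bash
python3 - <<'E'
from h import *
for n in ('wrist',): snap(n,n+'7')
p,r=tool(); o=manip.get_obs();print(p,np.degrees(yaw()),o['clock'],o['grip_width'],o['ft_force'],o['torque'])
C=cloud('wrist7'); L=r.inv().apply((C-p).reshape(-1,3)).reshape(C.shape)
m=(abs(L[...,1])<.005)&(abs(L[...,0])<.011)&(C[...,2]>.1); print('grip top z',np.median(C[m][:,2]))
E
```

```text
[0.5102182  0.25240492 0.15718688] 7.566486748690746 18.65 0.15397108342788415 [0.81740138 0.36221913 0.7993385 ] [ 0.26185092 -0.19065262  0.0520768 ]
grip top z 0.16974495271683687
```

View pics/wrist7.png

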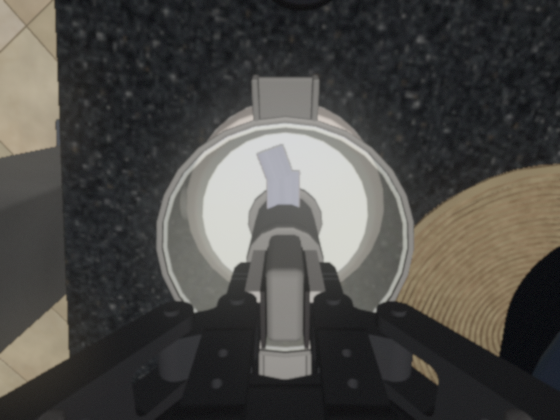

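The wing root at (284,190) lines up with the lip at (286,97), and the force rose by about 3 N as the hub met the seat. Now I release and raise the arm.

>>> jog_arm(
  steps=[0.016,0,0,0,0,0.02,0,0,0,0,0.025,0,0,0,0,0.03,0,0,0,0,0.035,0,0,0,0,0.04,0,0,0,0,0.045,0,0,0,0,0.05,0,0,0,0,0.05,0,0,0,0,0.05,0,0,0,0],
  grip_force=20,
)

```text
clock: 19.65
position: [0.5101, 0.2524, 0.1571]
ee_rot: [0.659, 0.752, 0.0, -0.0]
ft_force: [0.1, -0.0, 0.3]
grip_width: 0.587
```

>>> jog_arm(
  steps=[0.05,0,0,-0.01,0,0.05,0,0,-0.025,0,0.05,0,0,-0.045,0,0.05,0,0,-0.065,0,0.05,0,0,-0.085,0,0.05,0,0,-0.105,0,0.05,0,0,-0.12,0,0.05,0,0,-0.12,0,0.05,0,0,-0.12,0,0.05,0,0,-0.12,0],
)

```text
clock: 20.65
position: [0.5098, 0.2522, 0.2765]
ee_rot: [0.659, 0.752, -0.0, -0.0]
ft_force: [-0.5, -0.1, -0.3]
grip_width: 0.589
```

```bash
python3 - <<'E'
from h import *
for n in ('wrist','side','scene'): snap(n,n+'8')
p,r=tool(); o=manip.get_obs();print(p,np.degrees(yaw()),o['clock'],o['grip_width'],o['ft_force'])
C=cloud('wrist8'); m=(C[...,2]>.15)&(C[...,2]<.19)&(np.hypot(C[...,0]-.51,C[...,1]-.2525)<.03)
v,u=np.nonzero(m); print(len(u),'top z',np.median(C[m][:,2])); rr=cv2.minAreaRect(np.c_[u,v].astype(np.float32)); b=np.array([ray('wrist8',*q,.169) for q in cv2.boxPoints(rr)]); print(b.mean(0))
for i in range(2):
    e=b[i+1]-b[i]; print(np.linalg.norm(e),np.degrees(np.arctan2(e[1],e[0])))
q=C[(C[...,2]>.112)&(C[...,2]<.121)]; q=q[:,:2]-[.5095,.2526]; d=np.hypot(*q.T); q=q[(d>.07)&(d<.085)]; a=q[q[:,1]>0].mean(0)-q[q[:,1]<0].mean(0); print('lips',np.degrees(np.arctan2(a[1],a[0])))
A=cloud('scene0');B=cloud('scene8')
a=load('side8')[0][90:330,140:440]
cv2.imwrite('pics/c8.png',cv2.resize(a[:,:,::-1],None,fx=2.4,fy=2.4,interpolation=cv2.INTER_CUBIC))
E
```

```text
[0.50986421 0.25218728 0.27639147] 7.560418845125123 20.8 0.5850694718912303 [ 0.44389031  0.42775161 -0.24514832]
991 top z 0.16825368436592467
[0.50945265 0.25479809 0.169     ]
0.01383382713379417 7.598444140665143
0.03218599754918406 -81.90250034502888
lips 97.53639123434871
```

View pics/wrist8.png

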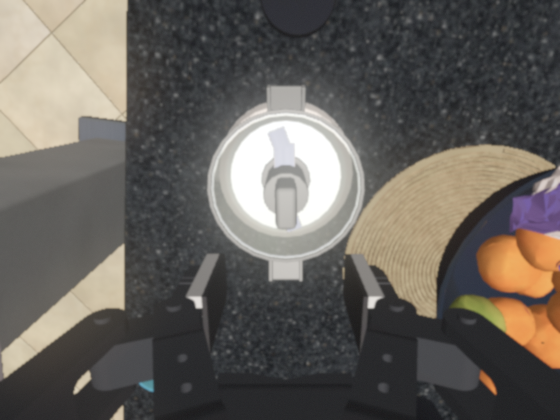

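View pics/c8.png

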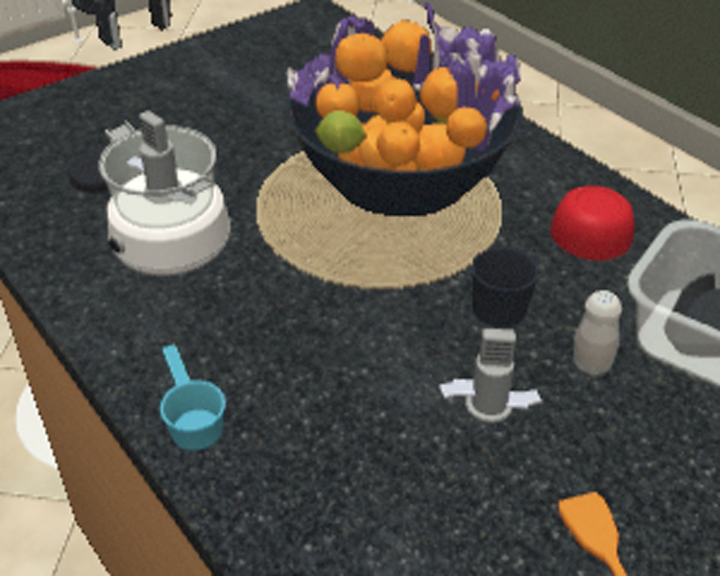

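The blade stands in the chopper at (287,195) in the wrist view. Its grip top is at z ≈ 0.168–0.169, so it is home, and it is within about 1° of the lip line. The bystanders have not moved and the gripper is clear.

```bash
python3 -c "
from workcell import manip
print(manip.hand_in())"
```

```text
the job is handed in; nothing more can be done
None
```

The blade is on the drive shaft, fully home, with its wings pointing at the two pouring lips, and the job is handed in at about 21 s of the 72 s allowed. No verdict was reported.

**What I did:** I took the nearer of the two identical blades, about 0.57 m from the base. I read the tang's angle from the wrist camera (about -25° in the world frame) and lowered the blade already in line with it. The slot went straight over the flats, so no searching turn was needed. I then turned blade and shaft about 57° to the lips, released, and raised the arm clear.

**Last checks:**
- **Height:** the grip top was at 0.168–0.169 m, against 0.169 m when home.
- **Angle:** the grip's long axis was at 98.1° and the lip line at 97.5°.
- **Force:** the wrist force changed by no more than about 3 N in the readings taken after each move while fitting and turning.
- **Bystanders:** all three looked unmoved in the side view, though I did not measure them.
- **Position disagreement:** the last box fit put the grip centre about 2 mm from the chopper's axis in y. That box came out 2 mm too long (32 instead of 30 mm), so I put most of this down to the fit; the hub is captured on the pin and tang.

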